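Fit the hanging carrier plate on the shaker base and latch it

TASK

Lift the aluminium carrier plate by its blue handle up and off the hook of its stand, set it down upright on the black mat and let go of it, then take it again by the middle of the handle so that it hangs level. Lower it over the two brass locating pins of the white shaker base, holding it until it rests flush (do not drop it on), let go, then slide the red-knobbed latch fully home over the plate's edge. Leave the glassware and the other things on the bench where they are.

Things in the scene. Friction and masses are not known exactly. Their poses are not given: they have to be found in the camera images.
- carrier: Aluminium carrier plate 80 (x) x 130 (y) x 8 (z) mm, about 0.4 kg, with a blue arch handle (see handle_mid). Two through holes of 12.5 mm at (x, y) = (26, -45) and (-26, 45) mm; it fits either way round (half turn). Origin: centre of its underside, z up. At the start it hangs level on the hook by the middle of its handle bar, so the bar can only be taken about 33 mm to either side of its middle.
- handle_mid (a point): Middle of the blue handle bar, 85 mm above the plate underside. The bar runs along the carrier y, 12 mm wide (x) and 10 mm high (z), its top 90 mm above the plate underside; it is carried by two uprights 12 x 8 mm at y = +-56 mm, x = 0, with 104 mm of free bar between them.
- stand: Steel hook stand, fixed. Origin on the worktop below the hook seat. Foot 150 x 110 x 8 mm. A 14 mm post, 176 mm tall, stands 75 mm behind (+x of the stand); an arm runs from its top towards -x to an upturned lip. Lift the bar over the lip (12 mm), then draw it away along the stand -x.
- hook_seat (a point): Top of the hook arm where the middle of the bar underside rests, 180 mm above the worktop. The arm is 18 mm wide (y), 6 mm thick. In front a lip at x = -13 to -19 mm rises 12 mm above the arm, behind a ridge at x = 15 to 21 mm rises 6 mm; the bar lies between. Axes as the stand.
- mat: Black rubber mat on the worktop, fixed, 160 (x) x 180 (y) x 3 (z) mm; the carrier is to be set down near its middle (within 60 mm). Origin: centre of its underside.
- base: White shaker base, fixed, 40 mm high, from x = -140 to +55 mm and y = +-75 mm of its origin, which is on the worktop below the middle of the seat. Two brass pins, 10 mm thick, 23 mm tall (upper 9 mm tapered to 3.6 mm), stand on its top at (x, y) = (26, -45) and (-26, 45) mm. The latch is at its -x end.
- seat (a point): Middle of the seat, between the two pins, on the base's top, 40 mm above the worktop; where the carrier's origin belongs, with its y axis along the base's y (either way). Axes as the base's.
- latch (a joint): Travel of the steel latch slide along the base's +x towards the seat: 0 to 0.003 m at the start (open), 0.022 m fully home, when its tongue reaches 7 mm over the plate's edge. Some 1.5 N of friction; it stays where it is left.
- latch_knob (a point): In the upright red knob of the latch: on its axis, 71 mm above the worktop. The knob is 14 mm thick, from 56 to 82 mm above the worktop (17 mm cap on the top 4 mm). It stands on a slide 22 mm wide, 100 mm in front (-x) of the seat middle when open, 78 mm when home. The tongue underside is 2 mm above the top of a flush plate.
- culture_dish: Round culture dish with green rim, 101 mm wide, 20 mm high. Its origin is the centre of its underside. A bystander: leave it where it stands.
- conical_flask: Clear conical flask, 61 mm wide, 104 mm tall. Its origin is the centre of its underside. A bystander: leave it where it stands.
- beaker: Small clear beaker, 46 mm wide, 56 mm tall. Its origin is the centre of its underside. A bystander: leave it where it stands.
- tip_box: Pink pipette tip box with clear lid, 85x122x91 mm. Its origin is the centre of its underside. A bystander: leave it where it stands.
- slide_box: Pale cardboard slide box, 53x77x22 mm. Its origin is the centre of its underside. A bystander: leave it where it stands.

How it is judged:
By the outcome, as a careful person would: the job done as asked, in the order asked, and still so for the second after the job is handed in, with the robot touching nothing.
It also fails if it takes over 72 s, if anything falls off the work surface, if the arm or the gripper's body presses on something with over 40 N, if the wrist force passes 120 N, or if a joint passes its speed limit or range.

ROBOT

A 7-joint arm with a two-finger parallel gripper is mounted at the origin on a cart in front of the work surface, level with it; the furniture and walls round the work are solid. World frame = base frame: x ahead of the robot, y to its left, z up, the work surface at z = 0. Lengths are in m, angles in rad, forces in N, time in s.
With the tool pointing down it reaches from about 0.4 to 0.85 m from the base axis. Payload 6.9 kg.
Tool frame: the origin (TCP) lies midway between the tips of the shut fingers; the grasp point (between the pads) lies behind it (ctrl.pinch_z is the z of the grasp point in the tool frame, in m); z points along the fingers, y is the direction in which the jaws open and shut (so a half turn about z gives the same grasp; the last joint's range is limited). The gripper opens to 85 mm and grips with 20 to 120 N. Pads are 22 mm wide; open, the fingers measure 114 mm over their backs; the gripper's body (76 mm by 85 mm) begins 54 mm behind the grasp point. The pads swing forward as they close: fully open they stand 13 mm farther back than shut.
Start: joints at [-1.159, 0.507, -0.238, 1.5, 0.126, 1.149, -0.155], TCP at [0.188, 0.596, 0.231] pointing down, gripper open.
Joint ranges: [-3.08, 3.08], [-0.24, 2.05], [-1.43, 1.35], [0, 2.5], [-1.52, 4.66], [0.17, 1.96], [-2.89, 2.89]. Speed limits (rad/s): [2.39, 2.39, 3.14, 3.14, 3.14, 3.14, 3.14].

INTERFACE

Orientations are given as a unit quaternion [w, x, y, z].
In Python, from station import ctrl, get_state, vision, ticket, models gives the robot as it stands. Calls block until the motion is done:
- ctrl.movep(position, orientation): joint-space move of the TCP to a pose.
- ctrl.movel(position, frame=None, max_speed=0.15): straight line of the TCP; frame=None keeps the orientation; max_speed is the mean speed in m/s.
- ctrl.set_joints(angles): joint-space move.
- ctrl.ungrasp() and ctrl.close_gripper(force=None): open the fingers fully, or close them until they stop; force is the grip in N (None keeps the last).
- ctrl.pause(seconds).
- ctrl.ik(position, orientation): joint angles nearest the present ones, or None.
- get_state(): the state.
- vision.grab_frame(name): name is "scene" or "top" or "wrist"; returns (picture, depth): 420x560x3 uint8, blue, green, red; 420x560 float32, m along the optical axis (not along the pixel's ray), 0 where there is no reading.
- vision.camera_info(name): a dict with "mtx" (3x3 intrinsics, pixels), "R" (3x3) and "t" (3): a world point X has camera coordinates R X + t; the wrist camera has in their place "hand_eye" (4x4, takes a point from camera to tool coordinates, whose origin is the TCP and whose axes are the flange's). Camera axes: x right, y down, z forward; pixel columns grow to the right and rows downward; lengths in m; the calibration is good to about 2 mm. A picture is of the moment at which its call begins: read the wrist's pose just before it. camera_info takes no time and is no camera call.
A pose or a line that the arm cannot do raises ctrl.Unreachable and nothing moves.
- ticket.close_job(): hands the job in, once; it reports no verdict.
Trained networks look in the newest picture that a camera, given by its name, has taken for a name from the list of things; names that differ only in an ending like _2 or _b are one class to them, and where a whole thing is asked for, a point or a joint stands for the part that bears it (a point fixed in the world has none). Each returns a list of dicts, best first, with "p" (0 to 1); they miss things now and then, are a little off and sometimes report something else, mostly with a low value. They report only what shows in the picture. A call takes as long as a camera call.
- models.recognise(camera, target): "point" ([column, row] in pixels, amid what is visible of it).
- models.masks_of(camera, target): "mask" (420x560 bool, what is visible of it) and "point" ([column, row] in pixels, amid what is visible of it).
The state is a dict: "time": time; "qpos": joint angles; "qd": joint speeds; "tau": joint torques, N m; "tcp_pos": TCP position; "eef_rot": TCP orientation; "contact_force": force on the tool from outside, world axes, zero at the start; "wrist_torque": the same for the moment, N m; "width": finger opening in m.
Only numpy, scipy, OpenCV 4.12 (cv2) and the standard library are available. Lean on these libraries where they do the work, as an engineer would, in place of code of your own. Each camera call takes 0.05 s, during which the arm holds its last target. There are 200 camera calls.

## Working session

There is one attempt and no reset: what is moved stays moved. The work goes in short steps, each a Python script; the robot and the scene stay as the last script left them, time stands still between calls to the robot, and variables do not carry over. Pictures are saved under pics/ and viewed, about 8 in all and at most 12, crops included, and the job is handed in when it is done.

```bash
ls; mkdir -p pics
python3 - <<'E'
from station import ctrl,get_state,vision
import cv2,numpy as np
s=get_state();print(s['time'],s['tcp_pos'],s['eef_rot'],s['width'],ctrl.pinch_z)
for n in("scene","top"):
    p,d=vision.grab_frame(n);cv2.imwrite(f"pics/{n}0.png",p);np.save(f"pics/{n}0.npy",d)
    c=vision.camera_info(n);print(n,c['mtx'].round(1).tolist(),(-c['R'].T@c['t']).round(3),c['R'].round(3).tolist())
print(np.round(vision.camera_info("wrist")["hand_eye"],3).tolist())
E
```

```text
pics
0.0 [0.18809335 0.59550727 0.23043401] [-1.16018185e-04  1.52297737e-01  9.88334263e-01 -8.78046765e-04] 0.08553027223060611 -0.0187
scene [[524.9, 0.0, 284.5], [0.0, 524.9, 210.7], [0.0, 0.0, 1.0]] [-0.009  1.296  1.492] [[-0.904, -0.427, 0.004], [-0.304, 0.637, -0.708], [0.3, -0.642, -0.706]]
top [[382.7, 0.0, 274.6], [0.0, 382.7, 206.5], [0.0, 0.0, 1.0]] [0.436 0.061 1.648] [[0.026, -1.0, 0.004], [-0.994, -0.026, -0.104], [0.104, -0.001, -0.995]]
[[-0.001, -0.951, -0.31, 0.078], [1.0, -0.002, 0.002, -0.001], [-0.002, -0.31, 0.951, -0.143], [0.0, 0.0, 0.0, 1.0]]
```

View pics/scene0.png

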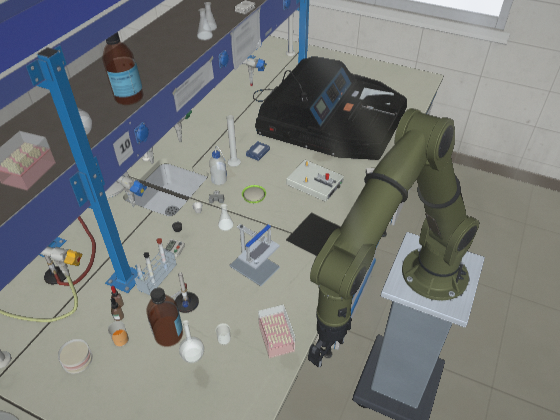

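View pics/top0.png

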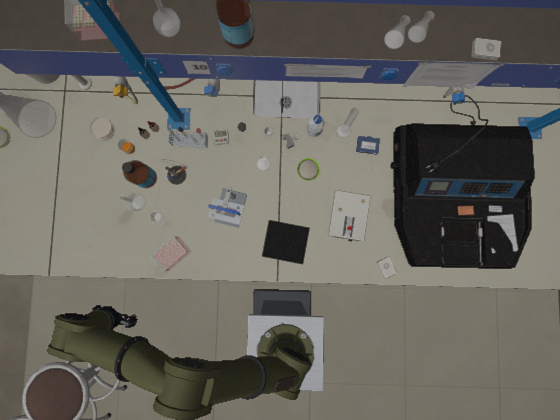

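The top view (+x up, +y left) shows the carrier on its stand at about (228,208), the mat at (286,242), the base at (350,215) with its knob at (350,228), the tip box at (171,253) and the dish at (308,169). Next I'll get rough positions from masks and depth.

```bash
cat > h.py <<'E'
from station import ctrl,get_state,vision,ticket,models
import cv2,numpy as np
from scipy.spatial.transform import Rotation as Rot
def q2R(q): return Rot.from_quat([q[1],q[2],q[3],q[0]]).as_matrix()
def down(yaw):
    # tool z down, tool y (jaw direction) at angle yaw in world xy
    y=np.array([np.cos(yaw),np.sin(yaw),0]);z=np.array([0,0,-1.]);x=np.cross(y,z)
    q=Rot.from_matrix(np.c_[x,y,z]).as_quat();return [q[3],q[0],q[1],q[2]]
def grab(n):
    """image, world points 420x560x3 (nan without reading), camera model (K,R,t)"""
    s=get_state();p,d=vision.grab_frame(n);c=vision.camera_info(n);K=np.array(c['mtx'])
    if n=="wrist":
        T=np.eye(4);T[:3,:3]=q2R(s['eef_rot']);T[:3,3]=s['tcp_pos'];T=T@np.array(c['hand_eye'])
        R=T[:3,:3].T;t=-R@T[:3,3]
    else: R,t=np.array(c['R']),np.array(c['t'])
    v,u=np.mgrid[:420,:560];d=np.where(d>0,d,np.nan)
    X=np.stack([(u-K[0,2])/K[0,0]*d,(v-K[1,2])/K[1,1]*d,d],-1)
    return p,(X-t)@R,(K,R,t)
def ray_z(cam,uv,z):
    K,R,t=cam;r=R.T@np.linalg.inv(K)@np.array([uv[0],uv[1],1.]);o=-R.T@t
    return o+r*(z-o[2])/r[2]
def proj(cam,X):
    K,R,t=cam;x=(np.atleast_2d(X)@R.T+t)@K.T;return x[:,:2]/x[:,2:]
def rect(P):
    (c,wh,a)=cv2.minAreaRect(P[:,:2].astype(np.float32)*1000);return np.round(c,1),np.round(wh,1),round(a,1)
E
python3 - <<'E'
from h import *
for n in("top","scene"):
    p,W,cam=grab(n)
    for k in("carrier","handle_mid","stand","mat","base","latch_knob","culture_dish","conical_flask","beaker","tip_box","slide_box"):
        for r in models.masks_of(n,k)[:2]:
            if r['p']<.3: continue
            P=W[r['mask']];P=P[np.isfinite(P[:,0])]
            if len(P)<4: print(n,k,'few');continue
            print(n,k,round(r['p'],2),np.round(r['point']),len(P),'med',np.median(P,0).round(3),'z',np.percentile(P[:,2],[5,95]).round(3),rect(P))
print(get_state()['time'])
E
```

```text
top carrier 0.97 [224. 210.] 605 med [0.569 0.25  0.11 ] z [0.101 0.192] (array([580.7, 267.6]), array([155.2,  88.8]), 77.6)
top carrier 0.51 [348. 215.] 1697 med [ 0.574 -0.253  0.041] z [0.033 0.054] (array([ 575.4, -263.1]), array([163.1, 208.7]), 81.7)
top handle_mid 0.64 [229. 213.] 612 med [0.568 0.25  0.11 ] z [0.057 0.192] (array([580.6, 266.6]), array([153.3,  89.5]), 77.0)
top handle_mid 0.63 [348. 214.] 1755 med [ 0.574 -0.251  0.041] z [0.015 0.054] (array([ 577.6, -259.4]), array([162.3, 210.9]), 79.6)
top stand 0.68 [230. 200.] 448 med [0.63  0.242 0.012] z [0.002 0.184] (array([599.4, 252.1]), array([111. , 153.8]), 77.2)
top stand 0.36 [384. 267.] 233 med [ 0.363 -0.416  0.023] z [0.014 0.028] (array([ 362.9, -417.8]), array([75. , 52.8]), 27.1)
top mat 0.6 [287. 241.] 1595 med [0.457 0.01  0.004] z [-0.003  0.01 ] (array([457. ,   8.4]), array([181.2, 165.7]), 80.8)
top base 0.63 [348. 214.] 1745 med [ 0.574 -0.252  0.041] z [0.024 0.054] (array([ 576.6, -259.6]), array([166. , 210.6]), 82.7)
top latch_knob 0.39 [351. 227.] 122 med [ 0.524 -0.248  0.055] z [0.043 0.
[... 1424 characters left out ...]
6,   4.6]), array([193.5, 138.8]), 83.4)
scene base 0.93 [315. 178.] 1467 med [ 0.572 -0.238  0.041] z [0.008 0.057] (array([ 586.8, -282.5]), array([212.4, 235.2]), 81.8)
scene latch_knob 0.54 [324. 176.] 89 med [ 0.527 -0.249  0.059] z [0.045 0.08 ] (array([ 529.6, -265.5]), array([52.5, 67.1]), 80.7)
scene culture_dish 0.85 [253. 191.] 330 med [ 0.773 -0.079  0.018] z [0.006 0.026] (array([776. , -84.7]), array([ 97.1, 101. ]), 16.5)
scene conical_flask 0.58 [223. 216.] 268 med [0.792 0.123 0.042] z [0.004 0.101] (array([830.9,  82. ]), array([ 53.8, 156.4]), 44.9)
scene beaker 0.8 [223. 332.] 268 med [0.552 0.549 0.031] z [0.001 0.057] (array([560.7, 537.1]), array([42., 88.]), 31.9)
1.3
```

Run:
```python
from h import *
p=(.555,.262,.36)
for k in(0,np.pi): print(k,ctrl.ik(p,down(-.2+k)), ctrl.ik((.58,-.26,.1),down(-.15+k)), ctrl.ik((.46,.01,.08),down(-.15+k)))
q0=np.array(get_state()['qpos'])
k=min((0,np.pi),key=lambda k:np.abs(np.array(ctrl.ik(p,down(-.2+k)))-q0).max())
print(k);ctrl.movep(p,down(-.2+k))
im,W,cam=grab("wrist");cv2.imwrite("pics/w1.png",im);np.save("pics/w1.npy",W)
for t in("carrier","stand"):
    for r in models.masks_of("wrist",t)[:1]:
        P=W[r['mask']];P=P[np.isfinite(P[:,0])];print(t,r['p'],r['point'],np.percentile(P[:,2],[5,50,95]))
        np.save(f"pics/m_{t}.npy",r['mask'])
        for lo,hi in((.175,.2),(.09,.118),(-.01,.02)):
            Q=P[(P[:,2]>lo)&(P[:,2]<hi)]
            if len(Q)>20: print(lo,len(Q),np.median(Q[:,2]),rect(Q),Q.mean(0))
s=get_state();print(s['time'],s['tcp_pos'],s['contact_force'])
```

```text
0 [-0.58850163  0.42382532  0.18070294  1.29248495 -0.07469972  1.43178658
 -0.61311511] [-0.00642014  0.74225422  0.69397136  1.64458407 -0.55543213  0.96121291
  0.73502278] [-0.24146323  0.47052185  0.23695798  2.12248954 -0.19885055  0.56893259
 -0.01127904]
3.141592653589793 [-0.17066068  0.45026748 -0.53127649  1.28616536  0.22363028  1.46328393
  2.25990429] [-0.18244762  0.93363713  1.15018025  1.64676447 -0.91178471  1.18919191
 -2.09976463] [ 0.25199143  0.4866406  -0.46605394  2.11644156  0.37192045  0.61661704
  2.51711249]
0
carrier 0.91 [296.5, 169.2] [0.10681967 0.10864838 0.19048301]
0.175 1333 0.18989774212882216 (array([582.5, 255.2]), array([119.4,  25. ]), 77.5) [0.57687197 0.2605057  0.18960989]
0.09 4343 0.10824342589324555 (array([576.2, 256.5]), array([130.2,  80.1]), 77.5) [0.57481499 0.26437818 0.10828997]
stand 0.69 [336.6, 181.5] [0.00678179 0.09777499 0.18518823]
0.175 1518 0.18021746439822367 (array([610.5, 248.8]), array([ 18.5, 107.6]), 77.2) [0.61428562 0.24861694 0.18125229]
0.09 70 0.10461388120065505 (array([585.4, 253.2]), array([ 65.5, 125.4]), 59.7) [0.64231123 0.24552953 0.10396435]
-0.01 1497 0.008013191839880248 (array([602.2, 252.4]), array([106.7, 150.7]), 78.0) [0.63313719 0.26187022 0.00832658]
3.3083 [0.55438368 0.26320985 0.3596245 ] [-0.08631393 -0.87452374 -0.65531962]
```

View pics/w1.png

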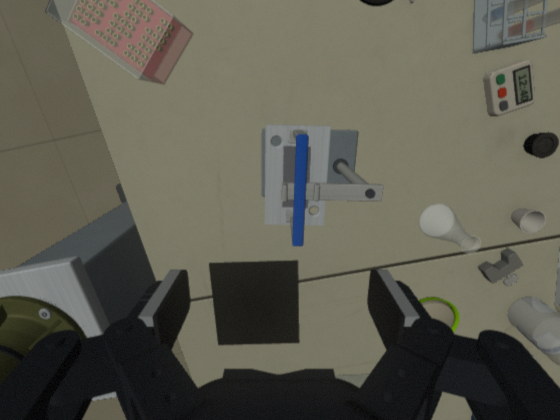

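Plate rectangle measures 130.2×80.1 mm centred at (576,256.5), with the bar along 77.5° and its top at 190 mm, all matching the spec. The picture shows the bar running from (302,138) to (298,243), with the hook at (300,190) and the post to the right (+x). I'll grasp the bar 33 mm to the −y side.

Run:
```python
from h import *
a=np.radians(-12.5);ex=np.array([np.cos(a),np.sin(a),0]);ey=np.array([-np.sin(a),np.cos(a),0])
c=np.array([.5765,.2565,0]);g=c-.033*ey
ctrl.movep(g+[0,0,.26],down(a))
ctrl.movel(g+[0,0,.165],max_speed=.12)
f=np.array(get_state()['contact_force']);print('f',f)
ctrl.close_gripper(100);s=get_state();print(s['width'],s['contact_force'],s['tcp_pos'])
ctrl.movel(g+[0,0,.197],max_speed=.08)
s=get_state();print(s['width'],s['contact_force'],s['wrist_torque'],s['time'])
im,W,cam=grab("wrist");cv2.imwrite("pics/w2.png",im);np.save("pics/w2.npy",W)
```

```text
f [-0.19070501  0.48925313 -0.92643404]
0.010060919099076913 [-1.31913195 -0.60639462  3.33428983] [0.56931256 0.22431522 0.16524791]
0.009683358068873453 [ 0.1417594   0.43270736 -3.52921731] [-0.12859392  0.0566564   0.01846225] 5.9833
```

View pics/w2.png

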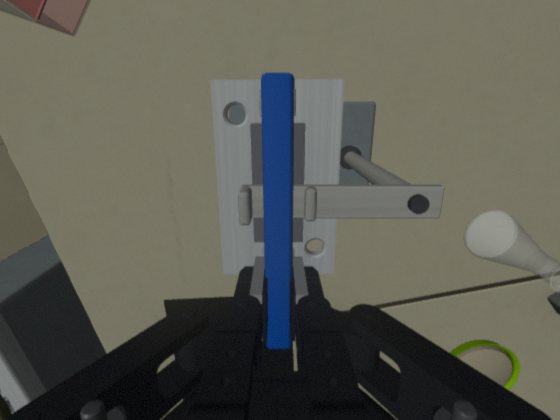

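The bar is gripped and lifted (3.5 N down), and shows above the hook with the lip to the left at (245,203). I'll check the tilt from depth, then draw it clear and carry it to the mat.

Run:
```python
from h import *
a=np.radians(-12.5);ex=np.array([np.cos(a),np.sin(a),0]);ey=np.array([-np.sin(a),np.cos(a),0])
c=np.array([.5765,.2565,0]);g=c-.033*ey
W=np.load("pics/w2.npy");im=cv2.imread("pics/w2.png").astype(int)
b=(im[...,0]>im[...,2]+70)&np.isfinite(W[...,0]);P=W[b];s=(P-c)@ey
k=np.polyfit(s,P[:,2],1);print('bar slope deg',np.degrees(np.arctan(k[0])),'z mid',k[1],s.min(),s.max())
tilt=k[0]
assert k[1]-.010>.196
z=.197
ctrl.movel(g-.13*ex+[0,0,z],max_speed=.15)
m=np.array([.472,.009,0]);t=m-.033*ey
ctrl.movel(t+[0,0,z-.05],max_speed=.25)
s0=get_state();print(s0['contact_force'],s0['time'])
ctrl.movel(t+[0,0,.085],max_speed=.12)
f0=get_state()['contact_force'][2];z=.085
while z>.062:
    z-=.003;ctrl.movel(t+[0,0,z],max_speed=.04)
    f=get_state()['contact_force'][2]
    if f-f0>3: break
print(z,f0,f,get_state()['wrist_torque'])
```

```text
bar slope deg -0.21726635167022743 z mid 0.22138442410890985 -0.06118214800593392 0.058510178242928666
[-0.64459415  0.39231253 -3.43714366] 8.325
0.06699999999999999 -2.8245026672744005 16.663506113532666 [ 4.13950888e-02  9.92619343e-01 -4.57337365e-05]
```

Run:
```python
from h import *
a=np.radians(-12.5)
p=np.array(get_state()['tcp_pos'])
ctrl.movel(p+[0,0,.0015],max_speed=.03)
print(get_state()['contact_force'])
ctrl.ungrasp();ctrl.pause(.2)
ctrl.movel(p+[0,0,.17],max_speed=.3)
def look(t,pos,tag,lo,hi):
    im,W,cam=grab("wrist");cv2.imwrite(f"pics/{tag}.png",im);np.savez(f"pics/{tag}.npz",W=W,K=cam[0],R=cam[1],t=cam[2])
    r=models.masks_of("wrist",t)
    if r:
        r=r[0];P=W[r['mask']];P=P[np.isfinite(P[:,0])];Q=P[(P[:,2]>lo)&(P[:,2]<hi)];print(t,r['p'],r['point'],len(Q),np.median(Q[:,2]),rect(Q))
look("carrier",0,"w3",.004,.02)
s=get_state();print(s['time'],s['tcp_pos'])
ctrl.movep((.565,-.29,.30),down(a+.04))
look("base",0,"w4",.034,.046)
s=get_state();print(s['time'],s['tcp_pos'])
A=cv2.imread("pics/w3.png");B=cv2.imread("pics/w4.png");cv2.imwrite("pics/w34.png",cv2.resize(np.hstack([A,B]),(800,300),interpolation=cv2.INTER_AREA))
```

```text
[ 0.17401713  0.44976903 -4.21369808]
carrier 0.58 [367.3, 312.6] 586 0.014130480451307116 (array([ 558.2, -196.4]), array([224.8,  98.5]), 23.7)
12.4667 [ 0.46410444 -0.02317262  0.23710705]
base 0.74 [285.3, 143.6] 15950 0.0401728050308721 (array([ 578.6, -257.4]), array([150.1, 196. ]), 82.0)
13.6917 [ 0.56541832 -0.28776633  0.29973499]
```

View pics/w34.png

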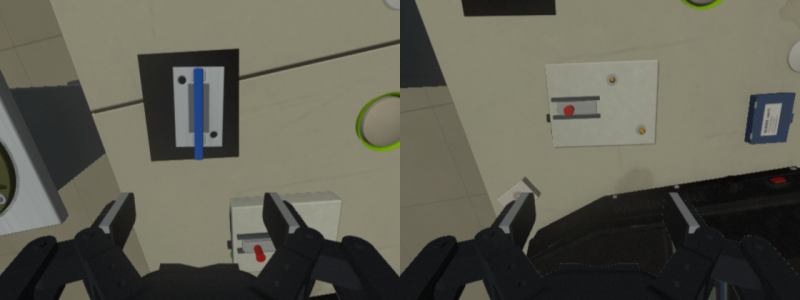

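Left: the carrier stands upright on the mat. Right: base with pins at full-frame ≈(297,111) and (337,182), knob at (236,155). I'll refine both poses from these pictures.

Run:
```python
from h import *
def L(t):
    d=np.load(f"pics/{t}.npz");return cv2.imread(f"pics/{t}.png"),d['W'],(d['K'],d['R'],d['t'])
im,W,cam=L("w4")
a=np.radians(-8);ex=np.array([np.cos(a),np.sin(a),0]);ey=np.array([-np.sin(a),np.cos(a),0]);o=np.array([.5786,-.2574,0])+.0425*ex
print('o',o)
hsv=cv2.cvtColor(im,cv2.COLOR_BGR2HSV)
for x,y in((.026,-.045),(-.026,.045)):
    b=o+x*ex+y*ey;pr=proj(cam,[b+[0,0,.04],b+[0,0,.063]]);u,v=pr.mean(0).astype(int)
    m=np.zeros(im.shape[:2],bool);m[v-15:v+15,u-15:u+15]=True
    m&=(hsv[...,1]>85)&(hsv[...,0]<35);v_,u_=np.where(m)
    print('pred px',pr.round(1).tolist(),'blob',len(u_),u_.mean(),v_.mean(),u_.min(),u_.max(),v_.min(),v_.max(),'offset px->',ray_z(cam,(u_.mean(),v_.mean()),.052)-b)
red=(hsv[...,1]>150)&((hsv[...,0]<8)|(hsv[...,0]>172));red[:100]=0;red[200:]=0;red[:,:180]=0;red[:,320:]=0
P=W[red];P=P[np.isfinite(P[:,0])];T=P[P[:,2]>.078];print('knob',len(T),T.mean(0),'in base',((T.mean(0)-o)@ex,(T.mean(0)-o)@ey))
C=np.concatenate([im[80:210,180:360]]);cv2.imwrite("pics/crop4.png",cv2.resize(C,None,fx=4,fy=4,interpolation=cv2.INTER_CUBIC))
im,W,cam=L("w3");Z=W[...,2];m=(Z>.008)&(Z<.0145);m[:,:150]=0;m[260:]=0
g=im.astype(int);sat=g.max(2)-g.min(2);m&=(g.min(2)>90)
n,l,st,_=cv2.connectedComponentsWithStats(m.astype(np.uint8))
for i in range(1,n):
    if st[i,4]>300:print('plate part',st[i],rect(W[l==i]))
# merged
box=np.zeros_like(m);box[85:220,225:320]=1
print('plate',rect(W[m&box]),np.median(W[m&box][:,2]))
bl=(g[...,0]>g[...,2]+70)&box;bl[85:]|=((g[...,0]>g[...,2]+70))[85:];bl[:,:240]=0;bl[:,320:]=0;bl[240:]=0
P=W[bl];P=P[np.isfinite(P[:,0])&(P[:,2]>.086)];print('bar',rect(P),np.median(P[:,2]))
```

```text
o [ 0.62068639 -0.26331486  0.        ]
pred px [[336.8, 181.1], [340.0, 185.0]] blob 60 337.96666666666664 182.58333333333334 334 342 178 187 offset px-> [-0.00050987  0.00075374  0.052     ]
pred px [[296.0, 111.0], [297.0, 111.1]] blob 48 296.4375 111.25 293 300 108 115 offset px-> [-0.00010723 -0.00021493  0.052     ]
knob 148 [ 0.52330755 -0.24944146  0.08228041] in base (np.float64(-0.09836195980046718), np.float64(0.00018586928261235015))
plate part [ 242   93   72  112 4862] (array([472.4,   8.1]), array([129.8,  79.8]), 77.9)
plate (array([472.4,   8.1]), array([129.8,  79.8]), 77.9) 0.011283607513260067
bar (array([471.9,   8.1]), array([117.3,  10.6]), 77.7) 0.09316716616155508
```

Both poses are consistent: pins within 1 mm of prediction, plate 129.8×79.8 mm, bar and plate centres agreeing. Now I'll regrasp by the middle and carry it above the seat.

Run:
```python
from h import *
a=np.radians(-12.2);b=np.radians(-8)
c=np.array([.4722,.0081,0]);o=np.array([.6204,-.2631,0])
ctrl.movep(c+[0,0,.17],down(a))
ctrl.movel(c+[0,0,.069],max_speed=.15)
s=get_state();print('pre',s['tcp_pos'],s['contact_force'])
ctrl.close_gripper(100);s=get_state();print(s['width'],s['tcp_pos'],s['contact_force'])
ctrl.movel(c+[0,0,.18],max_speed=.15);s=get_state();print(s['contact_force'],s['wrist_torque'])
ctrl.movep(o+[0,0,.18],down(b));ctrl.pause(.3)
s=get_state();print('hover',s['tcp_pos'],s['eef_rot'],down(b),s['contact_force'],s['time'])
im,W,cam=grab("wrist");cv2.imwrite("pics/w5.png",im);np.savez("pics/w5.npz",W=W,K=cam[0],R=cam[1],t=cam[2])
```

```text
pre [0.47282517 0.00760038 0.06949877] [ 0.26166147  0.03414844 -0.19314918]
0.010058900167792385 [0.4715945  0.00828998 0.0691381 ] [-3.79744074  0.95519867  5.78283642]
[-0.01999544  0.07200117 -3.36249721] [0.00288472 0.0432783  0.03802981]
hover [ 0.62064398 -0.26192469  0.1803956 ] [6.32864598e-05 7.54219253e-01 6.56622598e-01 2.78384467e-04] [np.float64(0.0), np.float64(0.754709580222772), np.float64(0.6560590289905073), np.float64(0.0)] [ 0.35329265 -0.49486821 -2.38422589] 18.85
```

View pics/w5.png

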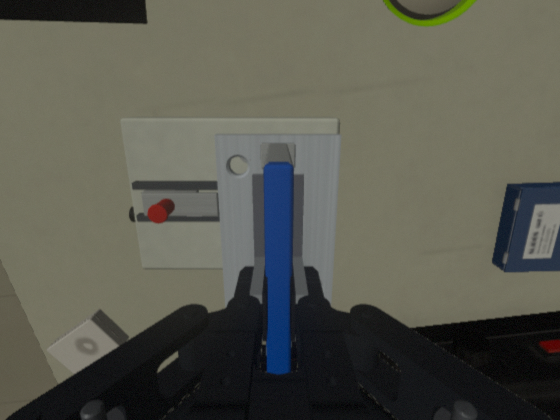

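Carrier hangs level over the seat; one hole is visible at about (238,165). I'll compute the held plate's pose from this frame.

```bash
cat > plate.py <<'E'
from h import *
def held(im,W,cam,tcp,zu):
    """hole, tilt and plate-edge yaw of the held plate; zu = underside height"""
    g=im.astype(int)
    m=(abs(W[...,2]-(zu+.008))<.004)&(g.min(2)>60);m[:,:190]=0;m[:,370:]=0;m[320:]=0
    P=W[m];A=np.c_[P[:,:2]-tcp[:2],np.ones(len(P))];k=np.linalg.lstsq(A,P[:,2],rcond=None)[0]
    print('plate n',len(P),'plane slope deg',np.degrees(k[:2]).round(2),'z@tcp',k[2])
    # left/right edges per row, between rows 150..255
    L,R=[],[]
    for v in range(145,255,3):
        u=np.where(m[v])[0]
        if len(u)>20: L.append(W[v,u[0]]);R.append(W[v,u[-1]])
    for n,E in(('L',L),('R',R)):
        E=np.array(E);q=np.polyfit(E[:,1],E[:,0],1);print(n,'edge yaw deg',-np.degrees(np.arctan(q[0])),'x at tcp y',np.polyval(q,tcp[1])-tcp[0])
    v0,v1,u0,u1=145,185,222,256
    patch=im[v0:v1,u0:u1].astype(int)
    return P
E
python3 - <<'E'
from plate import *
d=np.load("pics/w5.npz");im=cv2.imread("pics/w5.png");W=d['W'];cam=(d['K'],d['R'],d['t'])
tcp=np.array([.62064,-.26192,.18040]);zu=.1143
held(im,W,cam,tcp,zu)
# hole: pixels in the patch whose depth is well below plate top
Z=W[...,2];h=np.zeros(Z.shape,np.uint8);h[150:182,224:254]=1;h&=(~(Z>zu+.002)).astype(np.uint8)
cnt=max(cv2.findContours(h,cv2.RETR_EXTERNAL,cv2.CHAIN_APPROX_NONE)[0],key=cv2.contourArea)
print('hole ellipse',cv2.fitEllipse(cnt))
hc=ray_z(cam,cv2.fitEllipse(cnt)[0],zu+.008)
yaw=np.radians(-8.1);print('hole',hc,'rel tcp in yaw frame',Rot.from_euler('z',-yaw).apply(hc-tcp)*1000)
g=im.astype(int);b=(g[...,0]>g[...,2]+70);b[:,:240]=0;b[:,310:]=0;b[:140]=0
P=W[b&(Z>zu+.085)];print('bar',rect(P),np.median(P[:,2])-zu)
q=get_state()['eef_rot'];R=q2R(q);print('tool yaw',np.degrees(np.arctan2(R[1,1],R[0,1])))
E
```

```text
plate n 12520 plane slope deg [-0.36  0.22] z@tcp 0.1225724181141448
L edge yaw deg -7.779734892175653 x at tcp y -0.03921146599711822
R edge yaw deg -8.02988857578262 x at tcp y 0.04080869893830086
hole ellipse ((238.26866149902344, 164.47683715820312), (16.217496871948242, 17.650915145874023), 128.55056762695312)
hole [ 0.60237264 -0.2135818   0.1223    ] rel tcp in yaw frame [-24.89603436  45.28206394 -58.1       ]
bar (array([ 622.6, -254.3]), array([102.6,  10.7]), 82.2) 0.09011569372180332
tool yaw -7.9376671584878915
```

Run:
```python
from h import *
q=down(np.radians(-8.0))
T=np.array([.6195,-.2632]);cmd=T.copy()
ctrl.movel([*cmd,.140],q,max_speed=.1);ctrl.pause(.2)
for _ in range(2):
    p=get_state()['tcp_pos'];cmd+=T-np.array(p[:2]);ctrl.movel([*cmd,.137],q,max_speed=.02)
    print('err mm',(np.array(get_state()['tcp_pos'][:2])-T)*1000)
f0=np.array(get_state()['contact_force']);z=.137;print('f0',f0)
while z>.1045:
    z-=.003;ctrl.movel([*cmd,z],q,max_speed=.03);s=get_state();f=np.array(s['contact_force'])-f0
    print(round(z,4),np.round(s['tcp_pos'],4),f.round(1))
    if f[2]>8: break
print(get_state()['time'],cmd)
```

```text
err mm [-0.51116087  0.382432  ]
err mm [ 0.17487255 -0.1675574 ]
f0 [ 0.53876059  0.28902475 -2.94961962]
0.134 [ 0.6194 -0.2632  0.1337] [-1.  -1.3  0.1]
0.131 [ 0.6194 -0.2632  0.1307] [-2.3  0.  -1. ]
0.128 [ 0.6194 -0.2632  0.1277] [-0.1 -0.1 -0.8]
0.125 [ 0.6194 -0.2632  0.1247] [ 0.9 -1.3 -1.2]
0.122 [ 0.6194 -0.2632  0.1217] [-0.2 -0.3 -0.4]
0.119 [ 0.6194 -0.2632  0.1187] [-1.1  0.1 -0.2]
0.116 [ 0.6194 -0.2632  0.1157] [-0.6  0.3 -0.8]
0.113 [ 0.6195 -0.2632  0.1127] [-0.2 -0.3 -1.7]
0.11 [ 0.6195 -0.2632  0.1097] [ 0.3  0.  -0.9]
0.107 [ 0.6194 -0.2632  0.1067] [-0.5 -0.  -0.6]
0.104 [ 0.6195 -0.2633  0.1062] [-6.7  2.6 14.6]
22.95 [ 0.61957728 -0.26330096]
```

Flush at TCP z 0.1062 (expected 0.1061). Release, check, then the latch.

Run:
```python
from h import *
b=np.radians(-8.0);ex=np.array([np.cos(b),np.sin(b),0]);q=down(b)
p=np.array(get_state()['tcp_pos']);p[:2]=[.61958,-.2633]
ctrl.movel([*p[:2],.1058],q,max_speed=.03);print(get_state()['contact_force'])
ctrl.ungrasp();ctrl.pause(.2)
ctrl.movel([*p[:2],.18],q,max_speed=.2)
o=np.array([.6204,-.2631,0]);k=o-.0984*ex
ctrl.movep(k-.03*ex+[0,0,.22],q);ctrl.pause(.2)
im,W,cam=grab("wrist");cv2.imwrite("pics/w6.png",im);np.savez("pics/w6.npz",W=W,K=cam[0],R=cam[1],t=cam[2])
s=get_state();print(s['tcp_pos'],s['time'])
g=im.astype(int);Z=W[...,2]
m=(Z>.044)&(Z<.052)&(g.min(2)>60)
hsv=cv2.cvtColor(im,cv2.COLOR_BGR2HSV);red=(hsv[...,1]>150)&((hsv[...,0]<8)|(hsv[...,0]>172))
T=W[red];T=T[np.isfinite(T[:,0])&(T[:,2]>.078)&(abs(T[:,0]-k[0])<.03)&(abs(T[:,1]-k[1])<.03)];print('knob',len(T),T.mean(0),(T.mean(0)-o)@ex)
B=W[(g[...,0]>g[...,2]+70)];B=B[np.isfinite(B[:,0])&(B[:,2]>.115)&(B[:,0]<.7)];print('bar',rect(B),np.median(B[:,2]))
n,l,st,_=cv2.connectedComponentsWithStats(m.astype(np.uint8))
for i in range(1,n):
    if st[i,4]>600: Q=W[l==i];A=np.c_[Q[:,:2]-o[:2],np.ones(len(Q))];print(rect(Q),np.median(Q[:,2]),'slope',np.degrees(np.linalg.lstsq(A,Q[:,2],rcond=None)[0][:2]))
```

```text
[-1.85384454  1.27260407  3.58863481]
[ 0.49385076 -0.24504853  0.21906416] 25.4833
knob 221 [ 0.52279008 -0.24940264  0.0820178 ] -0.09856628780969688
bar (array([ 619.3, -263.6]), array([118.4,  12.1]), 81.9) 0.12988351522385566
(array([ 620.3, -263.5]), array([129.8,  81.1]), 81.8) 0.04846158844174679 slope [ 0.40923038 -0.01568293]
```

View pics/w6.png

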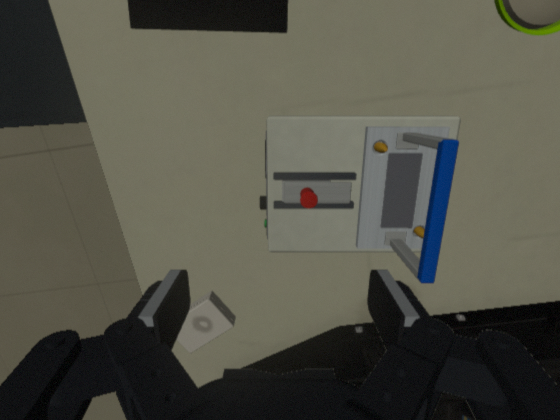

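Plate is flush (top at 48 mm, bar top at 130 mm), with both pins protruding at (380,147) and (420,231). Knob at (308,198), still open. Now the latch.

Run:
```python
from h import *
b=np.radians(-8.0);ex=np.array([np.cos(b),np.sin(b),0]);q=down(b)
k=np.array([.5226,-.2494,0])
ctrl.movel(k+[0,0,.12],q,max_speed=.2)
ctrl.movel(k+[0,0,.061],q,max_speed=.12);print(get_state()['tcp_pos'],get_state()['contact_force'])
ctrl.close_gripper(30);s=get_state();print(s['width'],s['tcp_pos'],s['contact_force'])
for d in(.01,.018,.02,.0215,.023,.0245):
    ctrl.movel(k+d*ex+[0,0,.061],q,max_speed=.04);s=get_state();f=np.array(s['contact_force'])@ex
    print(d,(np.array(s['tcp_pos'])-k)@ex,f,s['width'])
    if f<-14: break
ctrl.ungrasp();ctrl.pause(.2)
p=np.array(get_state()['tcp_pos']);print(get_state()['contact_force'])
ctrl.movel([*p[:2],.13],q,max_speed=.15)
o=np.array([.6204,-.2631,0])
ctrl.movel(o-.13*ex+[0,0,.22],q,max_speed=.25);ctrl.pause(.2)
im,W,cam=grab("wrist");cv2.imwrite("pics/w7.png",im)
hsv=cv2.cvtColor(im,cv2.COLOR_BGR2HSV);red=(hsv[...,1]>150)&((hsv[...,0]<8)|(hsv[...,0]>172))
T=W[red];T=T[np.isfinite(T[:,0])&(T[:,2]>.078)&(abs(T[:,0]-.54)<.04)&(abs(T[:,1]+.25)<.03)];print('knob',len(T),T.mean(0),(T.mean(0)-o)@ex)
g=im.astype(int);B=W[(g[...,0]>g[...,2]+70)];B=B[np.isfinite(B[:,0])&(B[:,2]>.115)&(B[:,0]<.7)];print('bar',rect(B),np.median(B[:,2]))
print(get_state()['time'],get_state()['tcp_pos'])
t,_=vision.grab_frame("top");cv2.imwrite("pics/top7.png",t)
cv2.imwrite("pics/end.png",np.hstack([cv2.resize(im[80:290,220:500],(400,300)),cv2.resize(t[100:310,130:410],(400,300))]))
```

```text
[ 0.52300974 -0.24983561  0.06195426] [ 0.713969   -0.39859067 -0.52873011]
0.014614525484545237 [ 0.52263145 -0.24944099  0.06123203] [-0.95862401  0.76640306  3.08670273]
0.01 0.011347267843704848 1.187670435596689 0.014504361947025052
0.018 0.018681178940251487 1.4732505843672945 0.014241507765133648
0.02 0.020014212686145946 0.08321738010293817 0.014424005416441416
0.0215 0.02027676908998309 -3.2856018654286214 0.014783179396875644
0.023 0.020349698572300085 -6.84390308747937 0.013934032206436412
0.0245 0.02037100697711748 -11.5220939686587 0.014564795748866476
[-12.58947248   2.50991281  -1.69906865]
knob 231 [ 0.54321262 -0.25240026  0.08302589] -0.07792531482009471
bar (array([ 619.7, -263.3]), array([117.9,  12.1]), 82.1) 0.1298818432412891
31.5167 [ 0.49157837 -0.244648    0.21864396]
```

View pics/end.png

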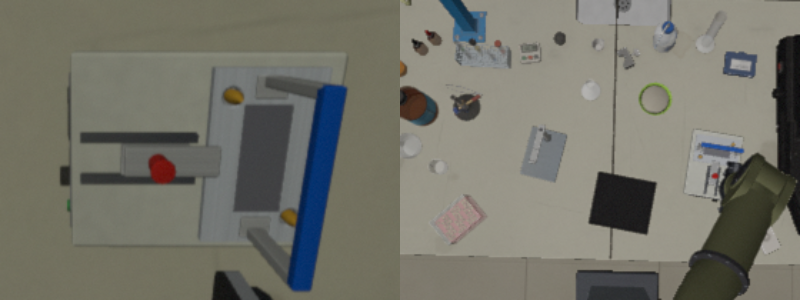

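The latch tongue overlaps the plate edge. The knob is at −77.9 mm (home is −78), the plate is unmoved, and the bystanders look undisturbed.

Run:
```python
from h import *
s=get_state();print(s['contact_force'],s['time'],s['width']);ticket.close_job()
```

```text
[0.54601083 0.13552704 0.09380322] 31.5667 0.08568804755966825
the job is handed in; nothing more can be done
```

The job is done and handed in at 31.6 s of the 72 s allowed. I lifted the carrier off the hook and set it upright on the mat, about 15 mm from its middle. Then I took it again by the middle of the handle, lowered it over the pins, let go, and slid the latch home.

Last checks:
- **Seating:** I held the carrier down to contact at tool height 106.2 mm (106.1 mm expected). With the carrier released, the plate top measured 48 mm, the bar top 130 mm, and both pins showed through the holes.
- **Latch:** it hit its stop after about 20.4 mm, and the knob now stands 77.9 mm in front of the seat middle (78 mm is home). The tongue is over the plate edge, and the carrier did not shift by more than about 0.5 mm.
- **Bystanders:** the dish, flask, beaker and tip box look undisturbed in the final top view. The arm hides part of the slide box there. I did not re-measure any of them.
- **Robot:** fingers open and clear, with about 0.5 N residual force at hand-in.

One reading disagreed: the force sensor still showed about 12.6 N just after I let go of the knob. I did not find the cause, but it is well below the 40 N limit and was gone at hand-in.

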